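Weight check of a mirror mount on the checking beam

TASK

Check the mirror mount on the checking beam: while the beam is still arrested, set the mount down gently, upright in the middle of the pan, with its mirror facing the index pin, and let go. Then swing the arrest lever fully over to release the beam, leave it until the pan has sunk and the beam has come to rest on its stop, and swing the lever fully back so that the beam is arrested level again with the mount still in place. Move the beam only by its lever, not by pushing the pan or the counterpoise, and leave the other things on the counter where they are.

Things in the scene. Friction and masses are not known exactly. Their poses are not given: they have to be found in the camera images.
- mount: Loose brass mirror mount, 0.6 kg: foot 64 (x) by 60 (y) by 8 mm; upright plate on its middle, 14 mm thick (x), 56 wide, top 90 mm up. Concave mirror in a 48 mm bezel, 4 mm proud, on the plate's -x face; knobs stick out 14 mm from the +x face. Above 58 mm the plate is plain, to be pinched across its thickness. Origin: centre of the foot's underside, z up. Starts upright left or right of the beam.
- mount_toe (a point): Middle of the upper front edge of the mount's foot, below the mirror: 32 mm from the mount's origin in the direction in which the mirror faces, 8 mm up.
- pan (a point): Steel pan fixed on one end of the beam, 100 (x) by 124 (y) by 8 mm, top face 118 mm above the counter when level. Its y axis points outward along the beam, away from the pivot; the index pin (6 mm thick, 14 mm tall) stands at its outer end, 56 mm from the middle, at the end of a thin dark line. This point: middle of its top face, 145 mm along the beam from the pivot.
- beam: The checking beam: an aluminium bar 290 mm long along y, 18 by 14 mm, carrying the pan on its +y end and on its -y end, 135 mm from the pivot, a round brass counterpoise 54 mm across, its top 149 mm above the counter. Origin: on the pivot; y towards the pan, z up.
- beam_tilt (a joint): Tilt of the beam (rad) about its pivot, 100 mm above the counter on a fixed stand (base 110 by 270 mm). 0 is level, positive with the pan down; stops at -0.14 and +0.14. When free, the empty pan rises; with the mount on it the pan sinks, in about 1 s.
- arrest (a joint): Swing of the arrest lever (rad). 0: fully over to the counterpoise's side, 0.5 rad from upright, beam arrested (propped level). 1.0: fully over to the pan's side, 0.5 rad from upright, beam free. It stays where it is left; about 3 N at the grip moves it.
- arrest_grip (a point): Middle of the arrest lever's black grip, 22 mm thick and 42 mm long along the lever, 80 mm from the lever's pivot (the grip spans 58 to 100 mm; below it a 10 mm stem). Moves with the lever, which stands on the robot's side of the stand and swings parallel to the beam.
- arrest_pivot (a point): Pivot of the arrest lever, fixed on the stand 45 mm above the counter, 125 mm from the beam on the robot's side, 45 mm from the beam's pivot towards the counterpoise. Its axes are the stand's: x away from the robot, across the beam; y along the beam towards the pan; the lever swings in the y-z plane.
- lap: Bystander: pale blue ceramic lap, a low domed disc 110 mm across, 29 mm tall. Origin: centre of its underside.
- clip_stand: Bystander: spring clip stand pinching a round mirror blank upright, base 70 by 90 mm, 118 mm tall. Origin: centre of its underside.
- eyepiece: Bystander: smoked glass eyepiece lens, 60 mm across, 46 mm tall. Origin: centre of its underside.
- spanner: Bystander: flat steel spanner with hexagonal ends, 165 mm long along x, 10 mm thick. Origin: centre of its underside.
There are look-alikes about, which are no part of the job. Of the things like the mount, leave any that is green, orange or pink; of the rest the smaller one is meant.

How it is judged (in metres and radians):
On the way, in this order (a step that is already met when the one before it is completed fails the run):
1. the mount stands in the middle of the pan (within 18 mm), its mirror facing the index pin (within 0.3 rad), let go, with the beam still arrested (horizontal distance between mount and pan below 0.018 m and z of mount in the frame of pan between -0.006 and 0.006 m and y of mount_toe in the frame of pan above 0.008 m and angle between the x axis of mount and the y axis of pan, either way round below 0.3 rad and contact force between the fingers and mount below 0.1 N and value of joint arrest below 0.15 rad and value of joint beam_tilt between -0.035 and 0.035 rad), for 0.3 s.
2. the lever is over (beyond 0.8 rad) and the beam has sunk on the pan's side (beyond 0.11 rad) and come to rest (value of joint arrest above 0.8 rad and value of joint beam_tilt above 0.11 rad and velocity of joint beam_tilt between -0.03 and 0.03 rad/s), for 0.4 s.
At the end, for the whole second after the job is handed in: The lever is back (below 0.15 rad) and the beam arrested level (within 0.035 rad); the mount stands at rest on the pan, within 18 mm of its middle, its mirror facing the index pin within 0.3 rad, released (all of step 1 and linear speed of mount below 0.02 m/s); the robot touches nothing.
It fails at once if a bystander is moved by more than 30 mm (distance of any of lap, clip_stand, eyepiece, spanner from where it was at the start of the episode above 0.03 m).
It fails at once if the mount is tipped by more than 0.6 rad (angle between mount's own z axis and vertical above 0.6 rad).
It fails at once if the mount is let fall (faster than 0.6 m/s out of the fingers, as after 20 mm) (linear speed of mount above 0.6 m/s and contact force between the fingers and mount below 0.1 N).
It fails at once if the mount is slammed on the pan (over 60 N) (contact force between mount and beam above 60 N).
It fails at once if the robot pushes the beam, its pan or its counterpoise with more than 4 N (contact force between any of the fingers, the arm and beam above 4 N).
It also fails if it takes over 67 s, if anything falls off the work surface, if the arm or the gripper's body presses on something with over 40 N, if the wrist force passes 120 N, or if a joint passes its speed limit or range.

ROBOT

A 7-joint arm with a two-finger parallel gripper is mounted at the origin on the work surface. World frame = base frame: x ahead of the robot, y to its left, z up, the work surface at z = 0. Lengths are in mm, angles in rad, forces in N, time in s.
With the tool pointing down it reaches from about 400 to 875 mm from the base axis. Payload 19.3 kg.
Tool frame: the origin (TCP) lies midway between the tips of the shut fingers; the grasp point (between the pads) lies 19 mm behind it (grip_point_offset is the distance from the TCP to the grasp point, in mm); z points along the fingers, y is the line along which they close (so a half turn about z gives the same grasp; the last joint's range is limited). The gripper opens to 85 mm and grips with 20 to 120 N. Pads are 22 mm wide; open, the fingers measure 114 mm over their backs; the gripper's body (76 mm by 85 mm) begins 54 mm behind the grasp point. The pads swing forward as they close: fully open they stand 13 mm farther back than shut.
Start: joints at [-1.3, 0.521, -0.036, 1.599, 0.021, 1.021, -0.113], TCP at [208.919, 589.039, 231.291] pointing down, gripper open.
Joint ranges: [-2.91, 2.91], [-0.3, 2.13], [-1.5, 1.42], [0.17, 2.43], [-1.26, 4.41], [0.16, 1.93], [-2.52, 2.52]. Speed limits (rad/s): [1.89, 1.89, 2.39, 2.39, 3.01, 3.01, 3.01].

INTERFACE

Orientations are given as a rotation vector (axis times angle).
In Python, from plant import * gives the robot as it stands.
- The arm moves only by the shell command python3 -m handwheel 'ROWS' [FORCE]. ROWS is JSON, a list of rows, each a list of 3 entries, a list of its own where there are three numbers: the shift along the tool's x, y, z in mm, then the turn, a rotation vector about the tool's x, y, z in degrees, then the opening, from 0 (shut) to 1 (fully open). A call has 1 to 8 rows; each row is the pose to reach, as a shift and turn from the pose commanded when the call began, along the tool's axes at that moment; what a row does not reach only later rows make up. A row lasts 1/12 s, in which the tool goes at most 41.7 mm and 7.16 degrees, less where a joint would pass 70% of its speed; a pose out of reach is approached as far as the arm can. A call with a gripper value outside its range is refused whole. The fingers move at their own pace and stop on an object; FORCE is the grip in N (left out, the last holds). Time passes only in rows, so rows that repeat a pose let the fingers close. It gives the time, the measured TCP pose, the force, the opening and the grip force at its end, in the units of the state.
- observe(): the state, without advancing time (a new reading comes with each control period).
- snapshot(name): name is "scene" or "top" or "wrist"; returns a dict with "image" (480x640x3 uint8, red, green, blue), "depth" (480x640 float32, mm along the optical axis (not along the pixel's ray), 0 where there is no reading), "fx", "fy", "cx", "cy" (pixels), "extrinsics" (4x4, takes a point from camera to world coordinates); the wrist camera has in their place "tool_from_camera" (4x4, takes a point from camera to tool coordinates, whose origin is the TCP and whose axes are the flange's). Camera axes: x right, y up, looking along -z (the intrinsics and any distortion apply to the point x, -y, -z); pixel columns grow to the right and rows downward; lengths in mm; the calibration is good to about 2 mm. A picture is of the moment at which its call begins: read the wrist's pose just before it.
- sign_off(): hands the job in; it is judged then, once.
Trained networks look in a picture, given as the dict that the camera call returned (one of the last four; its "shot" number tells which), for a name from the list of things; names that differ only in an ending like _2 or _b are one class to them, and where a whole thing is asked for, a point or a joint stands for the part that bears it (a point fixed in the world has none). Each returns a list of dicts, best first, with "confidence" (0 to 1); they miss things now and then, are a little off and sometimes report something else, mostly with a low value. They report only what shows in the picture. A call takes as long as a camera call. They do not tell look-alikes from the thing itself.
- trace(picture, label): "mask" (480x640 bool, what is visible of it).
- pinpoint(picture, label): "location" ([x, y, z] in mm, in world coordinates, good to about 4 mm: a listed point, or the origin of a listed thing).
The state is a dict: "t": time; "joint_pos": joint angles; "joint_velocities": joint speeds; "tau": joint torques, N m; "eef_pos": TCP position; "eef_rot": TCP orientation; "ft_force": force on the tool from outside, world axes, zero at the start; "torque": the same for the moment, N m; "width": opening from 0.0 (shut) to 1.0 (fully open); "grasp_force": force on a finger pad.
Only numpy, scipy, OpenCV 4.12 (cv2) and the standard library are available. Lean on these libraries where they do the work, as an engineer would, in place of code of your own. Each camera call takes 0.05 s, during which the arm holds its last target. There are 200 camera calls.

## Working session

There is one attempt and no reset: what is moved stays moved. The work goes in short steps, Python scripts to look and compute and a shell command to move; the robot and the scene stay as the last step left them, time stands still between calls to the robot, and variables do not carry over. Pictures are saved under pics/ and viewed, at most 10 in all, crops included, and the job is handed in when it is done.

```bash
ls; mkdir -p pics; cat > h.py <<'E'
from plant import *
import numpy as np, cv2
from scipy.spatial.transform import Rotation as R
def save(s,n,box=None,sc=1):
    im=s["image"]
    if box: im=im[box[1]:box[3],box[0]:box[2]]
    if sc!=1: im=cv2.resize(im,None,fx=sc,fy=sc,interpolation=cv2.INTER_CUBIC)
    cv2.imwrite("pics/"+n+".png",cv2.cvtColor(im,cv2.COLOR_RGB2BGR))
def ext(s):
    if "extrinsics" in s: return np.array(s["extrinsics"])
    o=observe();T=np.eye(4);T[:3,:3]=R.from_rotvec(o["eef_rot"]).as_matrix();T[:3,3]=o["eef_pos"]
    return T@np.array(s["tool_from_camera"])
def cloud(s):
    d=s["depth"];v,u=np.mgrid[:480,:640]
    p=np.stack([(u-s["cx"])/s["fx"]*d,-(v-s["cy"])/s["fy"]*d,-d,np.ones_like(d)],-1)
    w=(p@ext(s).T)[...,:3]; w[d<=0]=np.nan
    return w
E
python3 - <<'E'
from h import *
o=observe();print(o["eef_pos"],o["eef_rot"],o["width"],o["t"])
s=snapshot("scene");t=snapshot("top")
save(s,"scene");save(t,"top")
for p,n in((s,"scene"),(t,"top")):
  for l in ["mount","mount_toe","pan","beam","arrest_grip","arrest_pivot","lap","clip_stand","eyepiece","spanner"]:
    print(n,l,[(np.round(r["location"]).tolist(),round(r["confidence"],2)) for r in pinpoint(p,l)])
E
```

```text
pics
[208.84208606 588.69163451 230.70314515] [-5.32828459e-01 -3.09595634e+00  1.87625391e-03] 1.000777807638081 0.0
scene mount [([349.0, 301.0, 3.0], 0.9), ([484.0, 350.0, 1.0], 0.76), ([626.0, 334.0, 3.0], 0.74), ([479.0, 477.0, 0.0], 0.59), ([715.0, 446.0, -2.0], 0.55)]
scene mount_toe [([491.0, 448.0, 9.0], 0.93), ([472.0, 377.0, 8.0], 0.9), ([695.0, 411.0, 10.0], 0.76), ([379.0, 328.0, 11.0], 0.68), ([664.0, 313.0, 10.0], 0.64), ([600.0, -12.0, 104.0], 0.56)]
scene pan [([586.0, 128.0, 118.0], 0.94)]
scene beam [([461.0, -376.0, 0.0], 0.67), ([604.0, -12.0, 102.0], 0.65)]
scene arrest_grip [([488.0, -113.0, 113.0], 0.7)]
scene arrest_pivot [([478.0, -75.0, 44.0], 0.89)]
scene lap [([462.0, -380.0, 2.0], 0.56)]
scene clip_stand [([787.0, -124.0, -4.0], 0.91)]
scene eyepiece [([774.0, 148.0, 6.0], 0.63)]
scene spanner [([448.0, 158.0, 1.0], 0.81), ([472.0, 377.0, 6.0], 0.19)]
top mount [([477.0, 478.0, 0.0], 0.96), ([627.0, 334.0, -5.0], 0.95), ([714.0, 439.0, -3.0], 0.81), ([486.0, 351.0, 2.0], 0.63), ([350.0, 293.0, 3.0], 0.6)]
top mount_toe [([492.0, 446.0, 8.0], 0.83), ([472.0, 378.0, 11.0], 0.77), ([667.0, 314.0, 12.0], 0.73), ([698.0, 412.0, 8.0], 0.7), ([376.0, 331.0, 11.0], 0.6), ([603.0, -16.0, 103.0], 0.26)]
top pan [([587.0, 128.0, 118.0], 0.63)]
top beam [([604.0, -16.0, 105.0], 0.97)]
top arrest_grip [([487.0, -110.0, 117.0], 0.51)]
top arrest_pivot [([483.0, -73.0, 44.0], 0.92), ([608.0, -16.0, 105.0], 0.25)]
top lap [([465.0, -377.0, -0.0], 0.6)]
top clip_stand [([781.0, -122.0, 1.0], 0.59)]
top eyepiece [([769.0, 150.0, -3.0], 0.57)]
top spanner [([450.0, 164.0, -4.0], 0.58)]
```

View pics/scene.png

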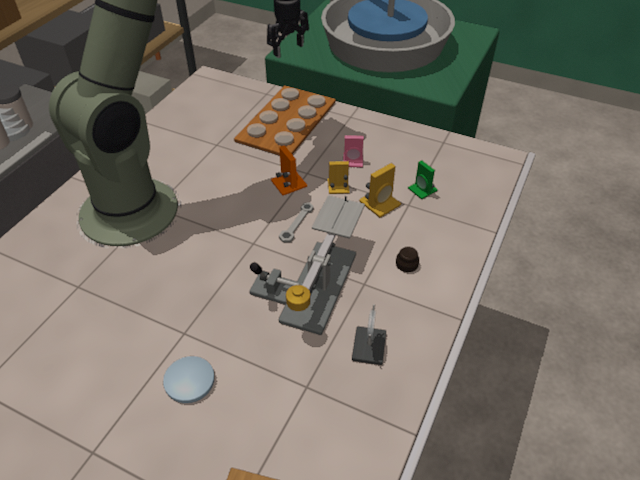

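View pics/top.png

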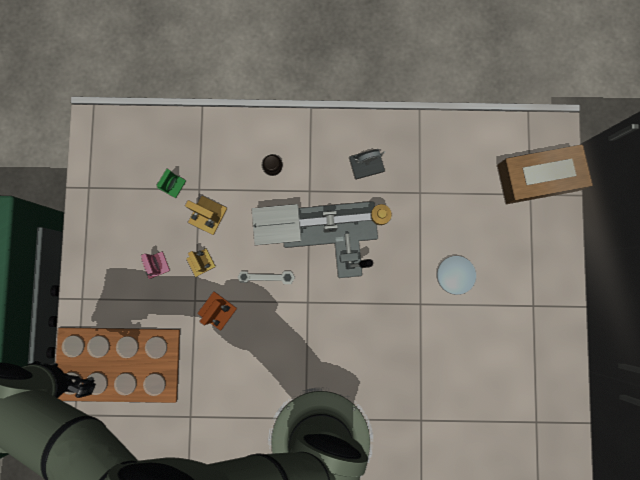

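The things like the mount in the scene picture are orange (288,170), pink (354,150), green (424,180), large brass (381,190) and small brass (339,177). Leaving out the coloured ones, the smaller brass one (339,177), at top (201,262), is meant. I'll confirm it in one crop and measure.

```bash
python3 - <<'E'
from h import *
s=snapshot("scene");t=snapshot("top")
a=cv2.resize(s["image"][135:235,300:450],None,fx=4,fy=4,interpolation=cv2.INTER_CUBIC)
b=cv2.resize(t["image"][190:290,150:230],None,fx=4,fy=4,interpolation=cv2.INTER_CUBIC)
save({"image":np.hstack([a[:, :480],b])},"crop")
w=cloud(t); print("depth ok",np.isfinite(w[...,0]).mean())
def rep(n,m):
    q=w[m]; r=cv2.minAreaRect(q[:,:2].astype(np.float32)); print(n,m.sum(),np.round(q.mean(0),1),np.round(r[0],1),np.round(r[1],1),round(r[2],1))
near=lambda x,y,r:np.hypot(w[...,0]-x,w[...,1]-y)<r
z=w[...,2]
rep("plate top",near(485,350,55)&(z>80)&(z<100))
rep("foot+",near(485,350,60)&(z>4)&(z<100))
rep("big top",near(627,334,60)&(z>60))
rep("pan",near(586,128,90)&(z>112)&(z<124))
m=near(586,128,95)&(z>124)
if m.any(): rep("pin",m)
rep("cpoise",near(620,-148,45)&(z>140)&(z<160))
rep("grip",near(487,-110,40)&(z>80))
E
```

```text
depth ok 0.9960188802083333
plate top 112 [488.1 348.5  89. ] [488.1 348.6] [56.2 14.5] 29.2
foot+ 512 [487.  344.2  34.8] [485.9 348.5] [113.9 110.8] 0.8
big top 319 [619.3 328.1 108. ] [617.6 336.7] [78.9 43.4] 64.5
pan 1636 [586.4 128.8 117.7] [586.9 129. ] [100.6 123.9] 6.3
pin 37 [590.7 131.6 126.1] [585.1 130.1] [ 92.5 114.6] 6.9
cpoise 92 [ 615.6 -148.5  145.1] [ 617.6 -145.7] [40.7 37.8] 58.0
grip 117 [ 485.9 -108.   119.6] [ 486.8 -105.2] [43.9 20.9] 89.3
```

View pics/crop.png

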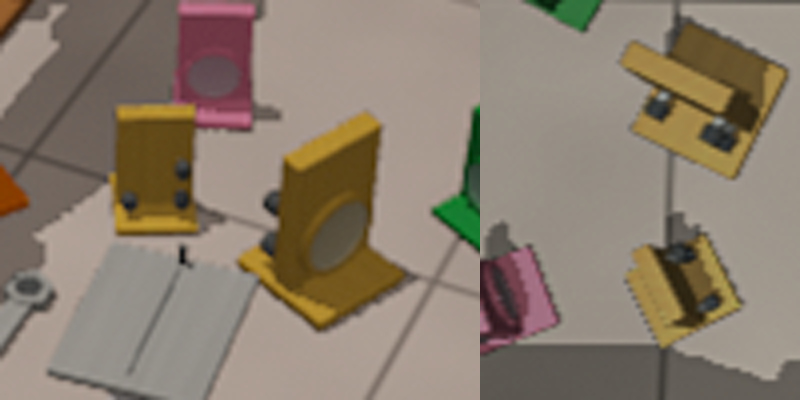

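The crop's left half shows the small brass mount at (155,165). Its knobs face the beam, so its mirror faces +y, and its 56×14 plate with the top at 89 mm matches the description. The pin is at (183,255) at the pan's outer end. Next I'll work out the move above it.

```bash
cat >> h.py <<'E'
def plan(pos,ydeg,n=""):
    """shift/turn in tool axes to TCP pos, pointing down, tool y along world heading ydeg (or +180)"""
    o=observe();M=R.from_rotvec(o["eef_rot"]);best=None
    for a in (ydeg,ydeg+180):
        y=np.array([np.cos(np.radians(a)),np.sin(np.radians(a)),0]);z=np.array([0,0,-1.]);x=np.cross(y,z)
        r=(M.inv()*R.from_matrix(np.c_[x,y,z])).as_rotvec(degrees=True)
        if best is None or np.linalg.norm(r)<np.linalg.norm(best): best=r
    print(n,"shift",np.round(M.inv().apply(np.array(pos)-o["eef_pos"]),1),"turn",np.round(best,2))
E
python3 - <<'E'
from h import *
o=observe();print(o["joint_pos"],o["t"]);M=R.from_rotvec(o["eef_rot"]).as_matrix();print(M.round(3))
plan([488,348.6,200],119.2)
E
```

```text
[-1.30022309  0.5213796  -0.03629621  1.5995251   0.02119602  1.02106849
 -0.11279655] 1.2
[[-0.942  0.334 -0.   ]
 [ 0.334  0.942  0.   ]
 [ 0.     0.    -1.   ]]
 shift [-343.4 -133.3   31.3] turn [  0.    -0.   -48.73]
```

```bash
python3 -m handwheel '[[[-40,-16,4],[0,0,-6],1],[[-80,-32,8],[0,0,-12],1],[[-120,-48,12],[0,0,-18],1],[[-160,-64,16],[0,0,-24],1],[[-200,-80,20],[0,0,-30],1],[[-240,-96,24],[0,0,-36],1],[[-280,-112,28],[0,0,-42],1],[[-320,-125,31],[0,0,-48.7],1]]'; python3 -m handwheel '[[[-23,-8,0],[0,0,0],1],[[-23,-8,0],[0,0,0],1],[[-23,-8,0],[0,0,0],1]]'; python3 - <<'E'
from h import *
s=snapshot("wrist");save(s,"w1");w=cloud(s);z=w[...,2]
m=(np.hypot(w[...,0]-488,w[...,1]-349)<50)&(z>80)&(z<100)
q=w[m];print(m.sum(),q.mean(0),cv2.minAreaRect(q[:,:2].astype(np.float32)))
o=observe();print(o["eef_pos"],o["joint_pos"],o["ft_force"])
plan([488,348.6,200],119.2)
E
```

```text
t: 1.87
eef_pos: [460.7, 369.7, 201.1]
eef_rot: [-0.799, 3.038, -0.0]
ft_force: [0.2, 0.3, 0.5]
width: 1.001
grasp_force: 0.0
t: 2.12
eef_pos: [484.6, 374.9, 200.8]
eef_rot: [0.788, -3.041, 0.0]
ft_force: [-0.7, 1.4, -0.7]
width: 1.002
grasp_force: 0.0
1726 [485.78721928 349.14986034  89.23102485] ((487.0071105957031, 349.36431884765625), (55.58424758911133, 14.105236053466797), 28.79508399963379)
[483.39531102 375.61477024 200.92819191] [-0.63022895  0.53774842 -0.18475563  1.65931698  0.11500676  0.95567141
  1.22333962] [ 0.57199266 -0.12625898 -0.74231303]
 shift [  9.1 -25.8   0.9] turn [ 0.01 -0.03 -0.06]
```

```bash
python3 -m handwheel '[[[9,-25.5,0],[0,0,0],1],[[9,-25.5,0],[0,0,0],1],[[9,-25.5,40],[0,0,0],1],[[9,-25.5,75],[0,0,0],1],[[9,-25.5,100],[0,0,0],1],[[9,-25.5,120],[0,0,0],1],[[9,-25.5,135],[0,0,0],1],[[9,-25.5,141],[0,0,0],1]]'; python3 -m handwheel '[[[0,0,0],[0,0,0],1],[[0,0,0],[0,0,0],1]]'; python3 - <<'E'
from h import *
plan([487.5,349,60],119)
E
```

```text
t: 2.83
eef_pos: [486.3, 349.0, 58.3]
eef_rot: [0.793, -3.037, 0.002]
ft_force: [0.1, -1.1, 0.2]
width: 1.004
grasp_force: 0.0
t: 3.0
eef_pos: [487.9, 349.5, 60.9]
eef_rot: [-0.792, 3.04, 0.0]
ft_force: [0.3, 0.2, 0.9]
width: 1.0
grasp_force: 0.0
 shift [ 0.6 -0.3  0.9] turn [0.   0.02 0.21]
```

```bash
python3 -m handwheel '[[[0.5,0,1],[0,0,0],0.5],[[0.5,0,1],[0,0,0],0.3],[[0.5,0,1],[0,0,0],0.2],[[0.5,0,1],[0,0,0],0.1],[[0.5,0,1],[0,0,0],0],[[0.5,0,1],[0,0,0],0],[[0.5,0,1],[0,0,0],0],[[0.5,0,1],[0,0,0],0]]' 40;  python3 -m handwheel '[[[0,0,0],[0,0,0],0],[[0,0,0],[0,0,0],0],[[0,0,0],[0,0,0],0]]'
```

```text
t: 3.67
eef_pos: [487.9, 348.8, 59.4]
eef_rot: [-0.791, 3.04, -0.0]
ft_force: [1.5, -1.3, 4.7]
width: 0.158
grasp_force: 44.3
t: 3.92
eef_pos: [487.9, 348.8, 59.4]
eef_rot: [-0.791, 3.04, -0.0]
ft_force: [0.7, -2.0, 5.4]
width: 0.158
grasp_force: 44.5
```

```bash
python3 -m handwheel '[[[0,0,-15],[0,0,0],0],[[0,0,-45],[0,0,0],0],[[0,0,-80],[0,0,0],0],[[0,0,-115],[0,0,0],0],[[0,0,-145],[0,0,0],0],[[0,0,-165],[0,0,0],0],[[0,0,-165],[0,0,0],0]]';  python3 - <<'E'
from h import *
s=snapshot("wrist");save(s,"w2")
plan([586.9,129,224],96.3)
plan([586.9,129,224],119)
E
```

```text
t: 4.5
eef_pos: [488.8, 349.8, 228.1]
eef_rot: [-0.79, 3.036, 0.004]
ft_force: [0.9, 0.2, -4.4]
width: 0.161
grasp_force: 43.1
 shift [  21.1 -240.4    1.3] turn [ 0.05  0.14 22.87]
 shift [  21.1 -240.4    1.3] turn [0.02 0.15 0.17]
```

View pics/w2.png

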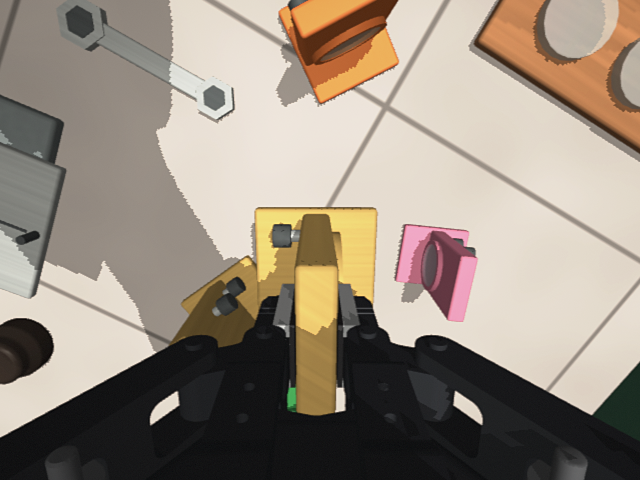

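The wrist view shows the mount square in the fingers at (316,300), with its knobs on the left towards the beam and its mirror side on the right. I'll carry it over the pan.

```bash
python3 -m handwheel '[[[2,-25,0],[0,0,3],0],[[5,-60,0],[0,0,6],0],[[8,-95,0],[0,0,9],0],[[11,-130,0],[0,0,12],0],[[14,-165,0],[0,0,15],0],[[17,-195,0],[0,0,18],0],[[19,-220,0],[0,0,21],0],[[21,-240.5,0],[0,0,22.8],0]]';python3 -m handwheel '[[[0,0,0],[0,0,0],0],[[0,0,0],[0,0,0],0],[[0,0,0],[0,0,0],0]]';  python3 - <<'E'
from h import *
s=snapshot("wrist");save(s,"w3");t=snapshot("top")
for p in(s,t):
  print([(np.round(r["location"]).tolist(),round(r["confidence"],2)) for l in("pan","mount","mount_toe") for r in pinpoint(p,l)[:2]])
o=observe();print(o["eef_pos"],o["ft_force"]);plan([586.9,129,182],96.3)
w=cloud(s);z=w[...,2];m=(z>205)&(z<222)
m=(np.hypot(w[...,0]-587,w[...,1]-129)<140)&(z>113)&(z<123)
r=cv2.minAreaRect(w[m][:,:2].astype(np.float32));print(m.sum(),r,w[m].min(0),w[m].max(0))
E
```

```text
t: 5.22
eef_pos: [586.4, 125.9, 222.0]
eef_rot: [0.167, -3.134, 0.002]
ft_force: [0.4, 0.4, -4.7]
width: 0.155
grasp_force: 43.0
t: 5.47
eef_pos: [585.7, 129.1, 222.6]
eef_rot: [0.176, -3.134, 0.0]
ft_force: [-0.5, 0.5, -4.3]
width: 0.157
grasp_force: 43.0
[([629.0, 335.0, -3.0], 0.78), ([714.0, 441.0, 1.0], 0.69), ([663.0, 310.0, 8.0], 0.94), ([699.0, 411.0, 7.0], 0.88)]
[([351.0, 294.0, 3.0], 0.91), ([714.0, 438.0, -2.0], 0.89), ([700.0, 415.0, 8.0], 0.93), ([665.0, 314.0, 13.0], 0.89)]
[586.4725399  128.88853326 224.17932331] [ 0.27182603  0.5365752  -5.00182501]
 shift [-0.4  0.1 42.2] turn [0.  0.  0.1]
14666 ((592.2633056640625, 90.72391510009766), (99.82048797607422, 199.55813598632812), 6.214139938354492) [532.46577609 -10.7431833  113.01016453] [643.71791427 194.17441599 122.98404135]
```

View pics/w3.png

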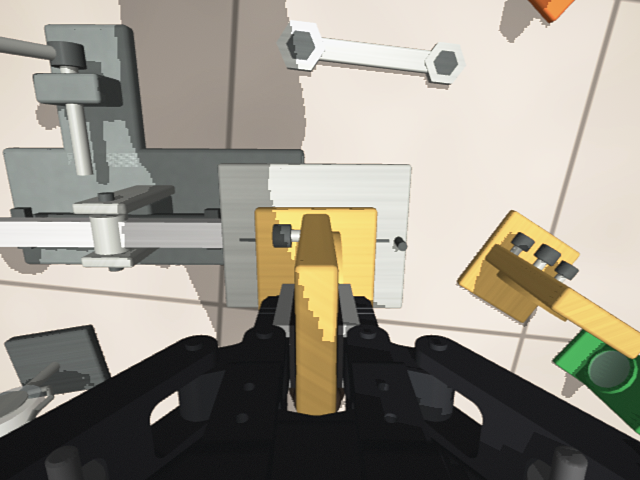

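The wrist view shows the mount centred above the pan, foot at (316,255), with its mirror side towards the pin at (400,243). I'll lower it gently.

```bash
python3 -m handwheel '[[[-0.5,0,12],[0,0,0],0],[[-0.5,0,24],[0,0,0],0],[[-0.5,0,32],[0,0,0],0],[[-0.5,0,38],[0,0,0],0],[[-0.5,0,41],[0,0,0],0],[[-0.5,0,43],[0,0,0],0],[[-0.5,0,43],[0,0,0],0],[[-0.5,0,43],[0,0,0],0]]';python3 -m handwheel '[[[0,0,1],[0,0,0],0],[[0,0,1.5],[0,0,0],0],[[0,0,2],[0,0,0],0],[[0,0,2],[0,0,0],0]]';python3 -m handwheel '[[[0,0,0.5],[0,0,0],0],[[0,0,1],[0,0,0],0],[[0,0,1],[0,0,0],0]]'
```

```text
t: 6.53
eef_pos: [587.2, 128.7, 181.4]
eef_rot: [-0.174, 3.136, 0.0]
ft_force: [0.6, -0.4, -5.5]
width: 0.153
grasp_force: 42.9
t: 6.87
eef_pos: [587.1, 128.7, 179.2]
eef_rot: [-0.175, 3.137, -0.0]
ft_force: [-0.4, -0.9, -4.3]
width: 0.158
grasp_force: 42.9
t: 7.12
eef_pos: [587.1, 128.6, 178.1]
eef_rot: [-0.174, 3.137, -0.0]
ft_force: [-0.3, -0.6, -5.0]
width: 0.158
grasp_force: 43.1
```

```bash
python3 -m handwheel '[[[0,0,0.5],[0,0,0],0],[[0,0,0.5],[0,0,0],0]]'|grep -E "pos|ft";python3 -m handwheel '[[[0,0,0.5],[0,0,0],0],[[0,0,0.5],[0,0,0],0]]'|grep -E "pos|ft"
```

```text
eef_pos: [587.1, 128.6, 177.7]
ft_force: [0.1, -0.8, -2.1]
eef_pos: [587.1, 128.7, 177.2]
ft_force: [-0.8, -0.5, -2.6]
```

```bash
python3 -m handwheel '[[[0,0,0.4],[0,0,0],0],[[0,0,0.4],[0,0,0],0]]'|grep -E "pos|ft"
python3 -m handwheel '[[[0,0,0],[0,0,0],0.25],[[0,0,0],[0,0,0],0.4],[[0,0,0],[0,0,0],0.6],[[0,0,0],[0,0,0],0.9],[[0,0,0],[0,0,0],0.9],[[0,0,0],[0,0,0],0.9],[[0,0,0],[0,0,0],0.9]]'
python3 -m handwheel '[[[0,0,-15],[0,0,0],0.9],[[0,0,-45],[0,0,0],0.9],[[0,0,-80],[0,0,0],0.9],[[0,0,-115],[0,0,0],0.9],[[0,0,-130],[0,0,0],0.9],[[0,0,-130],[0,0,0],0.9]]'
python3 - <<'E'
from h import *
t=snapshot("top");w=cloud(t);z=w[...,2];s=snapshot("scene");ws=cloud(s)
save(s,"s4",(220,120,440,340),2.5)
for v in(w,ws):
  z=v[...,2]
  m=(np.hypot(v[...,0]-587,v[...,1]-129)<60)&(z>200)&(z<214)
  if m.sum()>5:print(m.sum(),v[m].mean(0),cv2.minAreaRect(v[m][:,:2].astype(np.float32)))
  m=(np.hypot(v[...,0]-487,v[...,1]+106)<40)&(z>80);print("grip",m.sum(),v[m].mean(0),v[m].min(0),v[m].max(0))
for p in(s,t):
  print([(l,np.round(r["location"]).tolist(),round(r["confidence"],2)) for l in("pan","mount_toe","arrest_grip","arrest_pivot") for r in pinpoint(p,l)[:6] if r["location"][1]<200])
E
```

```text
eef_pos: [587.1, 128.8, 176.9]
ft_force: [-1.2, -0.1, 0.4]
t: 8.2
eef_pos: [587.1, 128.6, 176.8]
eef_rot: [-0.175, 3.137, -0.0]
ft_force: [0.6, -0.6, 0.6]
width: 0.898
grasp_force: 0.0
t: 8.7
eef_pos: [588.4, 129.0, 310.9]
eef_rot: [-0.174, 3.131, 0.002]
ft_force: [-0.2, 0.3, 1.0]
width: 0.901
grasp_force: 0.0
grip 118 [ 485.8818775  -107.93146608  119.42706854] [ 476.29483351 -127.25359714   80.20677027] [497.27923385 -85.67518788 138.45599867]
150 [588.9530595  127.96366613 206.77686907] ((587.94775390625, 128.24285888671875), (57.101104736328125, 18.3286190032959), 4.530015468597412)
grip 118 [ 492.12097327 -115.80456345  124.14492864] [ 479.15026478 -128.91714034   80.62207684] [501.5891572  -88.02733243 140.37194701]
[('pan', [586.0, 129.0, 116.0], 0.77), ('mount_toe', [582.0, 161.0, 124.0], 0.84), ('arrest_grip', [488.0, -111.0, 113.0], 0.77), ('arrest_pivot', [481.0, -74.0, 43.0], 0.85), ('arrest_pivot', [583.0, 128.0, 115.0], 0.55)]
[('arrest_grip', [482.0, -110.0, 116.0], 0.74), ('arrest_pivot', [484.0, -71.0, 46.0], 0.56)]
```

View pics/s4.png

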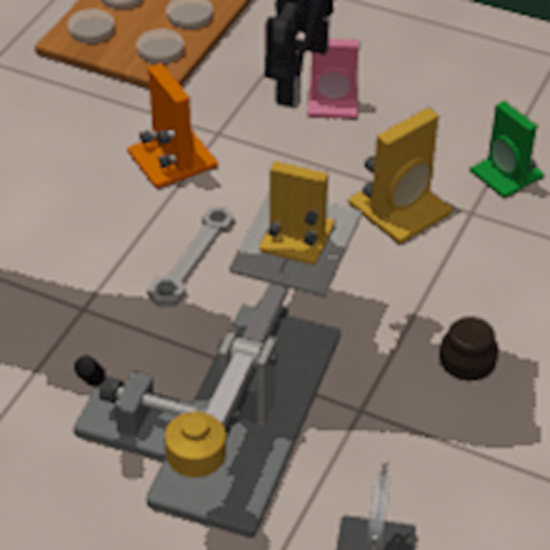

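The mount stands on the pan, at (297,215) in the crop, mirror away from the camera towards the pin and the toe at about +32 mm along the beam. The plate top is within 2 mm of the pan's middle. Next is the lever grip at crop (90,370); I'll straddle it with open fingers.

```bash
python3 - <<'E'
from h import *
u=np.array([-.11,.994]);p=np.array([483.5,-73.5])
plan([*(p-41*u),200],96.3);plan([*(p-41*u),95],96.3)
E
```

```text
shift [ 125.2 -230.4  106.4] turn [-0.01 -0.04  0.07]
 shift [ 125.1 -230.4  211.4] turn [-0.01 -0.04  0.07]
```

```bash
python3 -m handwheel '[[[15,-28,0],[0,0,0],0.9],[[32,-60,0],[0,0,0],0.9],[[50,-92,0],[0,0,0],0.9],[[68,-125,0],[0,0,0],0.9],[[86,-158,10],[0,0,0],0.9],[[104,-190,30],[0,0,0],0.9],[[120,-220,50],[0,0,0],0.9],[[125,-230.5,65],[0,0,0],0.9]]'; python3 -m handwheel '[[[0,0,15],[0,0,0],0.9],[[0,0,35],[0,0,0],0.9],[[0,0,40],[0,0,0],0.9],[[0,0,40],[0,0,0],0.9],[[0,0,40],[0,0,0],0.9]]';  python3 - <<'E'
from h import *
s=snapshot("wrist");save(s,"w5")
u=np.array([-.11,.994]);p=np.array([483.5,-73.5])
plan([*(p-41*u),95],96.3)
w=cloud(s);m=(np.hypot(w[...,0]-487,w[...,1]+106)<45)&(w[...,2]>75)&(w[...,2]<143)
q=w[m];print(m.sum(),q.mean(0),q.min(0),q.max(0))
E
```

```text
t: 9.87
eef_pos: [485.9, -118.8, 240.8]
eef_rot: [0.167, -3.136, 0.002]
ft_force: [0.2, -1.0, -0.6]
width: 0.9
grasp_force: 0.0
t: 10.28
eef_pos: [488.6, -114.2, 202.3]
eef_rot: [0.175, -3.137, 0.0]
ft_force: [0.6, 0.1, 0.4]
width: 0.9
grasp_force: 0.0
 shift [1.000e+00 1.000e-01 1.076e+02] turn [-0.01  0.05  0.09]
2008 [ 485.11718635 -111.27895755  122.42161756] [ 476.26633911 -129.72305548   75.07085668] [498.63484571 -84.95629275 137.73280043]
```

View pics/w5.png

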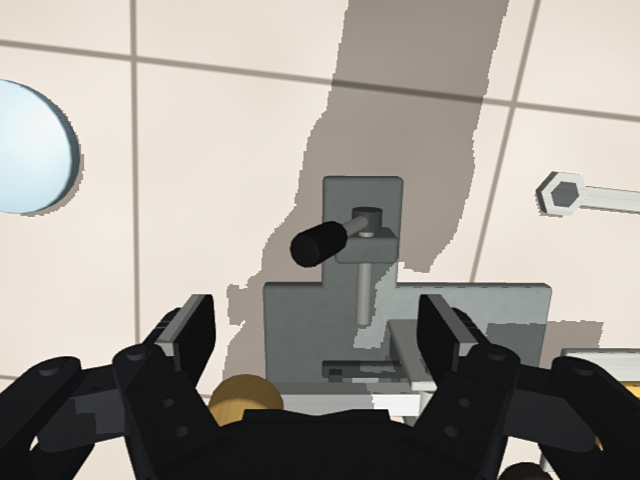

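The grip at (318,243) lies centred between the pads at columns 205 and 430. I'll descend around it.

```bash
python3 -m handwheel '[[[1,0,20],[0,0,0],0.9],[[1,0,45],[0,0,0],0.9],[[1,0,70],[0,0,0],0.9],[[1,0,90],[0,0,0],0.9],[[1,0,102],[0,0,0],0.9],[[1,0,107],[0,0,0],0.9],[[1,0,107],[0,0,0],0.9]]'; python3 -m handwheel '[[[0,10,0],[0,0,0],0.9],[[0,20,0],[0,0,0],0.9],[[0,30,0],[0,0,0],0.9],[[0,38,0],[0,0,0],0.9],[[0,46,0],[0,0,0],0.9],[[0,54,0],[0,0,0],0.9],[[0,62,0],[0,0,0],0.9],[[0,70,0],[0,0,0],0.9]]';python3 -m handwheel '[[[0,5,0],[0,0,0],0.9],[[0,10,0],[0,0,0],0.9],[[0,15,0],[0,0,0],0.9],[[0,18,0],[0,0,0],0.9]]'
```

```text
t: 10.92
eef_pos: [487.6, -114.3, 94.7]
eef_rot: [0.175, -3.136, -0.0]
ft_force: [0.3, 0.4, 0.1]
width: 0.899
grasp_force: 0.0
t: 11.58
eef_pos: [479.7, -43.9, 95.1]
eef_rot: [-0.175, 3.136, -0.0]
ft_force: [1.2, -5.5, 4.7]
width: 0.905
grasp_force: 2.8
t: 11.92
eef_pos: [477.7, -26.4, 94.8]
eef_rot: [-0.175, 3.137, 0.0]
ft_force: [2.5, -2.9, 1.5]
width: 0.9
grasp_force: 2.0
```

```bash
for i in 1; do :; done; python3 -m handwheel '[[[0,3,0],[0,0,0],0.9],[[0,6,0],[0,0,0],0.9],[[0,8,0],[0,0,0],0.9],[[0,8,0],[0,0,0],0.9]]'|grep -E "pos|ft"; python3 -m handwheel '[[[0,1,0],[0,0,0],0.9],[[0,2,0],[0,0,0],0.9],[[0,2,0],[0,0,0],0.9]]'|grep -E "pos|ft";python3 - <<'E'
from h import *
t=snapshot("scene")
print([(l,np.round(r["location"]).tolist(),round(r["confidence"],2)) for l in("pan","mount_toe","arrest_grip") for r in pinpoint(t,l)[:6] if r["location"][1]<200])
w=cloud(t);m=(np.hypot(w[...,0]-587,w[...,1]-129)<60)&(w[...,2]>165)
q=w[m];print(m.sum(),q.mean(0),q.max(0))
E
```

```text
eef_pos: [476.4, -18.6, 94.6]
ft_force: [0.9, -1.7, 0.1]
eef_pos: [476.4, -17.0, 94.7]
ft_force: [0.4, -2.9, -0.0]
[('pan', [583.0, 133.0, 98.0], 0.8), ('pan', [581.0, 129.0, 97.0], 0.33), ('pan', [480.0, -76.0, 46.0], 0.16), ('mount_toe', [581.0, 161.0, 100.0], 0.75), ('arrest_grip', [480.0, -42.0, 117.0], 0.61)]
260 [588.6420985  138.04772134 179.64870127] [615.7594882  153.42429246 193.12265423]
```

```bash
python3 -m handwheel '[[[0,1,0],[0,0,0],0.9],[[0,2,0],[0,0,0],0.9],[[0,3,0],[0,0,0],0.9],[[0,3,0],[0,0,0],0.9]]'|grep -E "pos|ft"; python3 -m handwheel '[[[0,1,0],[0,0,0],0.9],[[0,2,0],[0,0,0],0.9],[[0,2,0],[0,0,0],0.9]]'|grep -E "pos|ft"
```

```text
eef_pos: [476.3, -14.7, 94.8]
ft_force: [1.8, -9.1, -1.8]
eef_pos: [476.2, -13.9, 95.0]
ft_force: [-0.2, -15.9, 7.1]
```

The lever is on its stop, as the rising force and the predicted end position agree. I'll back off, let the beam settle and check.

```bash
python3 -m handwheel '[[[0,-5,0],[0,0,0],0.9],[[0,-10,0],[0,0,0],0.9],[[0,-10,0],[0,0,0],0.9],[[0,-10,0],[0,0,0],0.9],[[0,-10,0],[0,0,0],0.9],[[0,-10,0],[0,0,0],0.9],[[0,-10,0],[0,0,0],0.9],[[0,-10,0],[0,0,0],0.9]]'|grep -E "pos|ft";python3 -m handwheel '[[[0,0,0],[0,0,0],0.9],[[0,0,0],[0,0,0],0.9],[[0,0,0],[0,0,0],0.9],[[0,0,0],[0,0,0],0.9],[[0,0,0],[0,0,0],0.9],[[0,0,0],[0,0,0],0.9]]'|grep ft; python3 - <<'E'
from h import *
for i in range(2):
  t=snapshot("scene")
  print([(l,np.round(r["location"]).tolist(),round(r["confidence"],2)) for l in("pan","mount_toe","arrest_grip") for r in pinpoint(t,l)[:6] if r["location"][1]<200])
save(t,"s6",(220,120,440,340),2.5)
E
```

```text
eef_pos: [477.1, -21.8, 94.8]
ft_force: [0.4, -0.8, 0.2]
ft_force: [-0.4, 0.5, 0.7]
[('pan', [581.0, 131.0, 93.0], 0.63), ('pan', [479.0, -38.0, 116.0], 0.29), ('mount_toe', [581.0, 163.0, 100.0], 0.91), ('arrest_grip', [477.0, -37.0, 117.0], 0.47)]
[('pan', [582.0, 132.0, 96.0], 0.7), ('mount_toe', [584.0, 160.0, 100.0], 0.67), ('arrest_grip', [480.0, -38.0, 116.0], 0.56)]
```

View pics/s6.png

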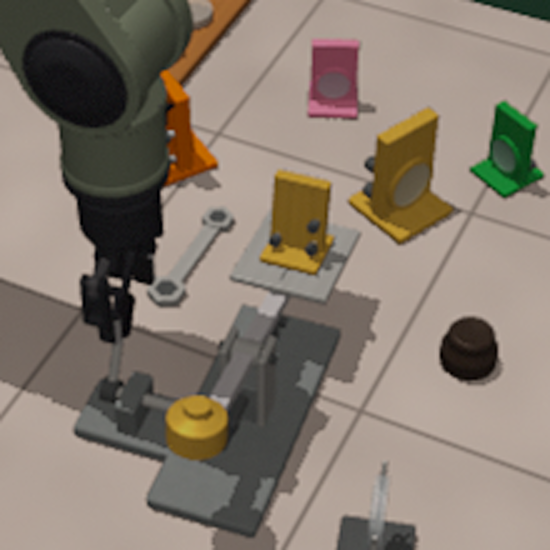

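The crop shows the pan down at (295,250) with the mount still in place on it, and the lever over. I'll swing the lever back slowly.

```bash
python3 -m handwheel '[[[0,-10,0],[0,0,0],0.9],[[0,-20,0],[0,0,0],0.9],[[0,-27,0],[0,0,0],0.9],[[0,-34,0],[0,0,0],0.9],[[0,-40,0],[0,0,0],0.9],[[0,-45,0],[0,0,0],0.9],[[0,-50,0],[0,0,0],0.9],[[0,-55,0],[0,0,0],0.9]]'|grep -E "pos|ft";python3 -m handwheel '[[[0,-5,0],[0,0,0],0.9],[[0,-10,0],[0,0,0],0.9],[[0,-15,0],[0,0,0],0.9],[[0,-20,0],[0,0,0],0.9],[[0,-25,0],[0,0,0],0.9],[[0,-30,0],[0,0,0],0.9],[[0,-35,0],[0,0,0],0.9],[[0,-40,0],[0,0,0],0.9]]'|grep -E "pos|ft";python3 -m handwheel '[[[0,-4,0],[0,0,0],0.9],[[0,-8,0],[0,0,0],0.9],[[0,-11,0],[0,0,0],0.9],[[0,-13,0],[0,0,0],0.9],[[0,-13,0],[0,0,0],0.9]]'|grep -E "pos|ft"
```

```text
eef_pos: [483.4, -76.8, 94.9]
ft_force: [-0.8, 6.3, 3.9]
eef_pos: [487.7, -116.5, 94.9]
ft_force: [-0.9, 5.5, 6.2]
eef_pos: [488.9, -129.8, 94.6]
ft_force: [-0.8, 3.5, -0.0]
```

```bash
python3 -m handwheel '[[[0,-1,0],[0,0,0],0.9],[[0,-2,0],[0,0,0],0.9],[[0,-3,0],[0,0,0],0.9],[[0,-3,0],[0,0,0],0.9]]'|grep -E "pos|ft"; python3 -m handwheel '[[[0,-1,0],[0,0,0],0.9],[[0,-2,0],[0,0,0],0.9],[[0,-2,0],[0,0,0],0.9]]'|grep -E "pos|ft"
```

```text
eef_pos: [489.2, -132.3, 94.6]
ft_force: [-0.2, 4.9, -0.4]
eef_pos: [489.4, -133.7, 94.6]
ft_force: [-1.7, 8.2, 0.5]
```

At the stop (u = -60.6 mm, force rising). I'll centre the fingers, rise clear and check.

```bash
python3 -m handwheel '[[[0,0,0],[0,0,0],0.9],[[0,-1,0],[0,0,0],0.9],[[0,10,0],[0,0,0],0.9],[[0,19,0],[0,0,0],0.9],[[0,19,0],[0,0,0],0.9],[[0,19,-20],[0,0,0],0.9],[[0,19,-50],[0,0,0],0.9],[[0,19,-85],[0,0,0],0.9]]'|grep -E "pos|ft"; python3 -m handwheel '[[[0,0,-25],[0,0,0],0.9],[[0,0,-50],[0,0,0],0.9],[[0,0,-60],[0,0,0],0.9],[[0,0,-60],[0,0,0],0.9],[[0,0,-60],[0,0,0],0.9],[[0,0,-60],[0,0,0],0.9]]';python3 - <<'E'
from h import *
t=snapshot("scene")
print([(l,np.round(r["location"]).tolist(),round(r["confidence"],2)) for l in("pan","mount_toe","arrest_grip") for r in pinpoint(t,l)[:6] if r["location"][1]<200])
tt=snapshot("top")
for v in(cloud(t),cloud(tt)):
  m=(np.hypot(v[...,0]-587,v[...,1]-129)<60)&(v[...,2]>201)&(v[...,2]<214)
  if m.sum()>5:print(m.sum(),v[m].mean(0),cv2.minAreaRect(v[m][:,:2].astype(np.float32)))
a=cv2.resize(t["image"][120:340,220:440],(500,500));save({"image":a},"s7")
E
```

```text
eef_pos: [486.6, -115.4, 179.9]
ft_force: [1.1, 0.3, -0.9]
t: 18.35
eef_pos: [487.0, -115.4, 238.7]
eef_rot: [0.175, -3.135, -0.0]
ft_force: [0.1, 0.6, -1.0]
width: 0.9
grasp_force: 0.0
[('pan', [587.0, 129.0, 118.0], 0.94), ('pan', [776.0, 149.0, 4.0], 0.2), ('mount_toe', [581.0, 161.0, 125.0], 0.62), ('arrest_grip', [486.0, -113.0, 118.0], 0.5)]
141 [588.70889913 127.86187354 207.27836718] ((588.2749633789062, 130.30789184570312), (55.94801712036133, 23.584936141967773), 8.660572052001953)
125 [586.62418531 129.44798018 206.51368887] ((586.551025390625, 129.7504425048828), (56.089473724365234, 13.949179649353027), 5.739576816558838)
```

View pics/s7.png

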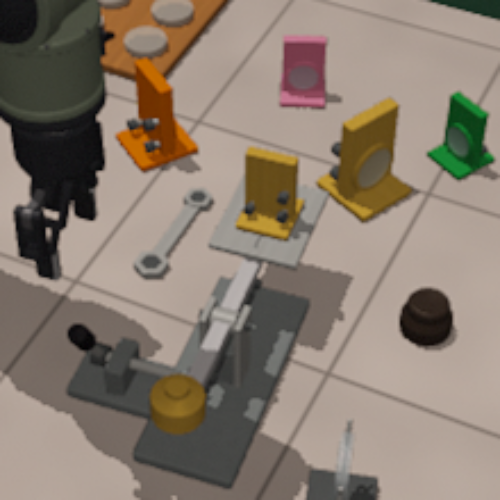

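The crop shows the beam level, the mount on the pan at (270,190), the lever back at (80,338) and the gripper clear.

```bash
python3 -c "
from plant import *
print(sign_off())"
```

```text
the job is handed in; nothing more can be done
None
```

The check is done and handed in at about 18 s of robot time: the mount was set on the pan facing the pin, the beam was released, sank to its stop and was arrested level again, and the last pictures show the mount still centred; the judge's verdict was not reported back.

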